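Sweep the stray jar lids into the lid bay

ROBOT

A 6-joint arm with a two-finger parallel gripper is mounted at the origin on the work surface. World frame = base frame: x ahead of the robot, y to its left, z up, the work surface at z = 0. Lengths are in m, angles in rad, forces in N, time in s.
With the tool pointing down it reaches from about 0.35 to 1 m from the base axis. Payload 7.1 kg.
Tool frame: the origin (TCP) lies midway between the tips of the shut fingers; the grasp point (between the pads) lies 19 mm behind it; z points along the fingers, y is the direction in which the jaws open and shut (so a half turn about z gives the same grasp; the last joint's range is limited). The gripper opens to 85 mm and grips with 20 to 120 N. Pads are 22 mm wide; open, the fingers measure 114 mm over their backs; the gripper's body (76 mm by 85 mm) begins 54 mm behind the grasp point. The pads swing forward as they close: fully open they stand 13 mm farther back than shut.
Start: joints at [-1.24, 0.423, 1.63, -0, 1.089, -0.019], TCP at [0.214, -0.587, 0.231] pointing down, gripper open.
Joint ranges: [-3, 3], [-0.9, 2.11], [0.09, 2.58], [-1.31, 4.45], [0.11, 2.69], [-2.54, 2.54]. Speed limits (rad/s): [2.39, 2.39, 3.01, 3.14, 3.14, 3.14].

INTERFACE

Orientations are given as a 3x3 rotation matrix whose columns are the frame's x, y, z axes.
In Python, from workcell import get_state, vision, order gives the robot as it stands.
- The arm moves only by the shell command python3 -m crank 'ROWS'. ROWS is JSON, a list of rows, each a list of 3 entries, a list of its own where there are three numbers: the opening, from -1 (shut) to 1 (fully open), then the shift along the tool's x, y, z normalised to -1 to 1, where 1 is 20 cm, then the turn, a rotation vector about the tool's x, y, z normalised to -1 to 1, where 1 is 45 degrees. A call has 1 to 8 rows; each row is the pose to reach, as a shift and turn from the pose commanded when the call began, along the tool's axes at that moment; what a row does not reach only later rows make up. A row lasts 1/12 s, in which the tool goes at most 41.7 mm and 7.16 degrees, less where a joint would pass 70% of its speed; a pose out of reach is approached as far as the arm can. A call with a number of a shift or a turn outside -1 to 1 is refused whole. A call with a gripper value outside its range is refused whole. The fingers move at their own pace and stop on an object; the grip force is fixed at half the most. Time passes only in rows, so rows that repeat a pose let the fingers close. It gives the time, the measured TCP pose, the force and the opening at its end, in the units of the state.
- get_state(): the state, without advancing time (a new reading comes with each control period).
- vision.camera(name): name is "side" or "top"; returns (picture, depth): 420x560x3 uint8, red, green, blue; 420x560 float32, m along the optical axis (not along the pixel's ray), 0 where there is no reading.
- vision.camera_model(name): a dict with "intrinsics" (3x3 intrinsics, pixels), "dist" ([k1, k2, p1, p2, k3] as OpenCV has them; the pictures are not rectified), "world_to_cam" (4x4, takes a point from world to camera coordinates). Camera axes: x right, y down, z forward; pixel columns grow to the right and rows downward; lengths in m; the calibration is good to about 2 mm. A picture is of the moment at which its call begins. camera_model takes no time and is no camera call.
- order.finish_job(): hands the job in, once; it reports no verdict.
The state is a dict: "time": time; "q": joint angles; "joint_vel": joint speeds; "joint_torque": joint torques, N m; "position": TCP position; "orientation": TCP orientation; "contact_force": force on the tool from outside, world axes, zero at the start; "moment": the same for the moment, N m; "gripper_width": finger opening in m.
Only numpy, scipy, OpenCV 4.12 (cv2) and the standard library are available. Lean on these libraries where they do the work, as an engineer would, in place of code of your own. Each camera call takes 0.05 s, during which the arm holds its last target. There are 200 camera calls.

TASK

Clear the packing table of its three loose jar lids: with the fingertips, sweep each one flat along the tabletop through the open side of the low steel bay, until all three lie wholly inside it. Only push the lids, never pick them up or tip them, and leave the standing jars, the can and the other things where they are.

Things in the scene. Friction and masses are not known exactly. Their poses are not given: they have to be found in the camera images.
- lid_a: a loose flat round jar lid lying on the table: a disc 56 mm across and 14 mm high with an upright rim, about 25 g, green painted metal like the lids on the jars, not on any jar. Three alike (lid_a, lid_b, lid_c). Origin: centre of its underside; z up.
- lid_b: a loose flat round jar lid lying on the table: a disc 56 mm across and 14 mm high with an upright rim, about 25 g, green painted metal like the lids on the jars, not on any jar. Three alike (lid_a, lid_b, lid_c). Origin: centre of its underside; z up.
- lid_c: a loose flat round jar lid lying on the table: a disc 56 mm across and 14 mm high with an upright rim, about 25 g, green painted metal like the lids on the jars, not on any jar. Three alike (lid_a, lid_b, lid_c). Origin: centre of its underside; z up.
- bay: fixed three-sided bay of bare steel strip, walls 30 mm high, 4 mm thick; floor level with the table, no step. Inside 240 mm along its x, 150 mm along its y. Origin: centre of the floor. Open mouth: its -y side (y = -75 mm), facing world -y within 0.25 rad; back wall at y = +75 mm. Screw feet 3 mm high stick out 16 mm outside both side walls.
- jar_a: small full glass jar with a green lid, upright, 58 mm across, 51 mm high, 0.2 kg. Its place may be anywhere among or beside the loose lids, even in the straight way to the bay. Origin: centre of its underside; z up. To be left standing where it is.
- jar_b: small full glass jar with a green lid, upright, 58 mm across, 51 mm high, 0.2 kg. Its place may be anywhere among or beside the loose lids, even in the straight way to the bay. Origin: centre of its underside; z up. To be left standing where it is.
- can: small closed steel food can with a paper label, upright, 58 mm across, 48 mm high, 0.18 kg. Its place may be anywhere among or beside the loose lids, even in the straight way to the bay. Origin: centre of its underside; z up. To be left standing where it is.
- tape_roll: loose roll of packing tape lying flat, 96 mm across, 48 mm high, at the far side of the table. Origin: centre of its underside. To be left alone.
- carton: small white carton, 90 x 170 x 60 mm high, at the far side of the table. Origin: centre of its underside; x along the 90 mm side. To be left alone.

How it is judged:
By the outcome, as a careful person would: the job done as asked, in the order asked, and still so for the second after the job is handed in, with the robot touching nothing.
It also fails if it takes over 69 s, if anything falls off the work surface, if the arm or the gripper's body presses on something with over 40 N, if the wrist force passes 120 N, or if a joint passes its speed limit or range.

## Working session

There is one attempt and no reset: what is moved stays moved. The work goes in short steps, Python scripts to look and compute and a shell command to move; the robot and the scene stay as the last step left them, time stands still between calls to the robot, and variables do not carry over. Pictures are saved under pics/ and viewed, about 8 in all and at most 12, crops included, and the job is handed in when it is done.

```bash
mkdir -p pics
python3 - <<'E'
from workcell import get_state, vision
import cv2,numpy as np
s=get_state();print(s['time'],s['position'],np.round(s['orientation'],3).tolist(),s['gripper_width'])
for n in("top","side"):
    p,d=vision.camera(n);cv2.imwrite(f"pics/{n}0.png",p[...,::-1]);np.save(f"pics/{n}0.npy",d)
    m=vision.camera_model(n);print(n,np.round(m["intrinsics"],1).tolist(),m["dist"],np.round(m["world_to_cam"],3).tolist())
E
```

```text
0.0 [ 0.21402209 -0.58662133  0.23053564] [[0.939, 0.343, -0.001], [0.343, -0.939, 0.001], [0.0, -0.002, -1.0]] 0.08538345566154426
top [[414.6, 0.0, 279.5], [0.0, 414.6, 209.9], [0.0, 0.0, 1.0]] [0.02636008 0.         0.         0.         0.        ] [[-0.027, -1.0, 0.016, -0.029], [-0.997, 0.025, -0.071, 0.624], [0.071, -0.017, -0.997, 0.87], [0.0, 0.0, 0.0, 1.0]]
side [[477.2, 0.0, 275.4], [0.0, 477.2, 216.3], [0.0, 0.0, 1.0]] [-0.17273326  0.          0.          0.          0.        ] [[-0.714, -0.7, -0.019, 0.432], [-0.476, 0.505, -0.72, 0.354], [0.514, -0.505, -0.693, 0.672], [0.0, 0.0, 0.0, 1.0]]
```

View pics/top0.png

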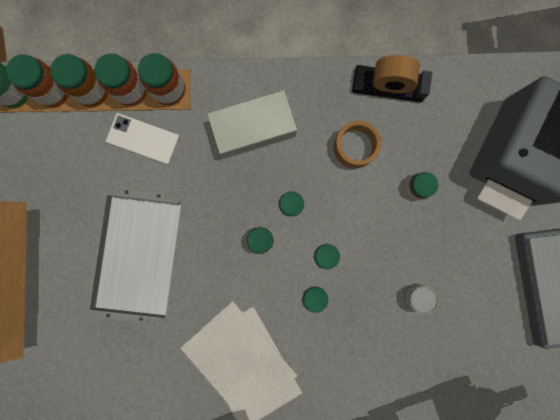

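The top view shows green discs at about (291,204), (260,240), (327,257), (316,300) and (424,185). The can is at (422,299). The bay is at (139,256) with its mouth to the right. I'll use depth to separate jars from lids and to get positions.

```bash
cat > h.py <<'E'
import numpy as np,cv2
from workcell import get_state, vision
def cloud(n,d):
    m=vision.camera_model(n);K=m["intrinsics"];T=np.linalg.inv(np.array(m["world_to_cam"]))
    v,u=np.mgrid[:420,:560];r=cv2.undistortPoints(np.stack([u,v],-1).reshape(-1,1,2).astype(float),np.array(K),np.array(m["dist"])).reshape(420,560,2)
    c=np.dstack([r*d[...,None],d]);return c@T[:3,:3].T+T[:3,3]
def greens(n,p,d,amin=60):
    P=cloud(n,d);h=cv2.cvtColor(p,cv2.COLOR_RGB2HSV)
    k=((h[...,0]>60)&(h[...,0]<95)&(h[...,1]>110)&(h[...,2]>25)&(d>0)).astype(np.uint8)
    N,L,S,C=cv2.connectedComponentsWithStats(k)
    for i in range(1,N):
        if S[i,4]>amin:
            Q=P[L==i];z=np.percentile(Q[:,2],70);q=Q[abs(Q[:,2]-z)<.006]
            print(n,C[i].round(),S[i,4],'xyz',((q[:,:2].max(0)+q[:,:2].min(0))/2).round(4),z.round(4),'size',np.ptp(q[:,:2],axis=0).round(3))
E
python3 - <<'E'
from h import *
for n in("top","side"):
    p=cv2.imread(f"pics/{n}0.png")[...,::-1].copy();d=np.load(f"pics/{n}0.npy");greens(n,p,d)
    P=cloud(n,d)
    if n=="top":
        for u,v in [(422,299),(358,125),(250,122),(240,360),(142,138),(114,198),(180,206),(98,308),(163,315),(107,315),(140,319),(127,192),(158,196)]: print(u,v,P[v,u].round(3))
        for v in (230,256,290):
          print(v,[ (u,P[v,u].round(3).tolist()) for u in (94,97,100,103,106)])
        r=[P[v,139,2] for v in range(188,325,1)];print(np.round(np.array(r)*1000).astype(int))
E
```

```text
top [21. 73.] 1109 xyz [0.8982 0.4454] 0.1168 size [0.063 0.066]
top [68. 71.] 907 xyz [0.8982 0.3613] 0.1167 size [0.062 0.062]
top [112.  71.] 871 xyz [0.8974 0.277 ] 0.1168 size [0.063 0.063]
top [155.  70.] 840 xyz [0.8979 0.1926] 0.1166 size [0.062 0.063]
top [424. 184.] 485 xyz [ 0.6668 -0.3502] 0.0508 size [0.049 0.052]
top [291. 203.] 435 xyz [ 0.6371 -0.0718] 0.0145 size [0.05 0.05]
top [260. 240.] 483 xyz [ 0.5597 -0.0016] 0.0517 size [0.05  0.052]
top [327. 256.] 448 xyz [ 0.5205 -0.1444] 0.0144 size [0.05 0.05]
top [315. 299.] 467 xyz [ 0.4309 -0.1163] 0.0142 size [0.051 0.051]
422 299 [ 0.429 -0.334  0.046]
358 125 [ 0.799 -0.217  0.042]
250 122 [0.806 0.012 0.06 ]
240 360 [0.306 0.047 0.002]
142 138 [0.79  0.252 0.01 ]
114 198 [ 0.66   0.316 -0.   ]
180 206 [ 0.639  0.173 -0.   ]
98 308 [0.425 0.345 0.009]
163 315 [0.406 0.209 0.007]
107 315 [0.409 0.328 0.003]
140 319 [0.399 0.259 0.004]
127 192 [0.672 0.287 0.004]
158 196 [0.662 0.219 0.005]
230 [(94, [0.591, 0.359, -0.002]), (97, [0.591, 0.351, 0.002]), (100, [0.59, 0.333, 0.03]), (103, [0.59, 0.331, 0.021]), (106, [
[... 728 characters left out ...]
 7  4  1  0  3]
side [358. 146.] 231 xyz [ 0.6633 -0.3525] 0.0503 size [0.048 0.053]
side [107. 191.] 534 xyz [0.8962 0.1954] 0.1152 size [0.061 0.06 ]
side [ 72. 211.] 578 xyz [0.8947 0.2788] 0.1152 size [0.058 0.06 ]
side [288. 221.] 349 xyz [ 0.6343 -0.0715] 0.0131 size [0.049 0.05 ]
side [ 35. 233.] 632 xyz [0.8952 0.362 ] 0.115 size [0.063 0.06 ]
side [352. 230.] 366 xyz [ 0.518  -0.1447] 0.0131 size [0.049 0.05 ]
side [293. 245.] 452 xyz [ 5.573e-01 -4.000e-04] 0.0501 size [0.051 0.051]
side [  5. 254.] 273 xyz [0.8926 0.4332] 0.1147 size [0.056 0.036]
side [380. 259.] 434 xyz [ 0.4271 -0.1162] 0.0137 size [0.05  0.048]
side [  6. 411.] 262 xyz [0.5869 0.565 ] 0.1201 size [0.04  0.024]
```

View pics/side0.png

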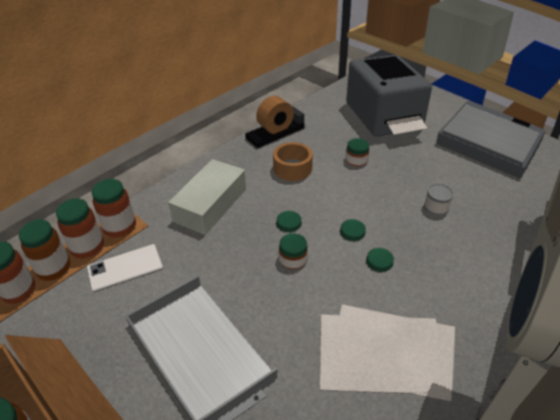

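The side view agrees with the top. Loose lids are at (288,221), (352,230) and (380,259), and a jar stands at (293,245) in front of the bay. The paper corner also intrudes at about (340,310). I'll fit the bay and the paper outline.

Run:
```python
from h import *
d=np.load("pics/top0.npy");P=cloud("top",d)
k=(P[...,2]>.018)&(P[...,2]<.045)&(P[...,0]>.37)&(P[...,0]<.7)&(P[...,1]>.15)&(P[...,1]<.38)
q=P[k][:,:2]; r=cv2.minAreaRect((q*1000).astype(np.float32));print(len(q),r,cv2.boxPoints(r).round(0).tolist())
p=cv2.imread("pics/top0.png");h=cv2.cvtColor(p,cv2.COLOR_BGR2HSV)
k=((h[...,2]>150)).astype(np.uint8);N,L,S,C=cv2.connectedComponentsWithStats(k)
i=L[360,240];q=P[L==i]
for y in np.arange(-.1,.19,.02):
    s=q[abs(q[:,1]-y)<.01]
    if len(s):print(y.round(2),'paper xmax',s[:,0].max().round(3))
for n,lo,hi in(("carton",(.68,-.1),(.9,.15)),("jar",(.5,-.06),(.62,.06))):
    k=(P[...,2]>.03)&(P[...,0]>lo[0])&(P[...,0]<hi[0])&(P[...,1]>lo[1])&(P[...,1]<hi[1]);print(n,P[k].min(0).round(3),P[k].max(0).round(3))
```

```text
915 ((535.1556396484375, 264.75885009765625), (156.4776153564453, 249.59228515625), 81.71582794189453) [[400.0, 205.0], [647.0, 169.0], [670.0, 324.0], [423.0, 360.0]]
-0.08 paper xmax 0.271
-0.06 paper xmax 0.296
-0.04 paper xmax 0.33
-0.02 paper xmax 0.56
0.0 paper xmax 0.401
0.02 paper xmax 0.416
0.04 paper xmax 0.415
0.06 paper xmax 0.428
0.08 paper xmax 0.421
0.1 paper xmax 0.405
0.12 paper xmax 0.387
0.14 paper xmax 0.371
0.16 paper xmax 0.353
0.18 paper xmax 0.337
carton [ 0.742 -0.084  0.03 ] [0.873 0.101 0.066]
jar [ 0.532 -0.03   0.03 ] [0.589 0.028 0.913]
```

```bash
python3 -m crank '[[-0.25,[0.2,0,0],[0,0,-0.15]],[-0.25,[0.4,0,0],[0,0,-0.3]],[-0.25,[0.6,0,0],[0,0,-0.45]],[-0.25,[0.8,0,0],[0,0,-0.6]],[-0.25,[1,0,0],[0,0,-0.75]],[-0.25,[1,0,0],[0,0,-0.9]],[-0.25,[1,0,0],[0,0,-1]],[-0.25,[1,0,0],[0,0,-1]]]'; python3 -c "
from workcell import get_state
print(get_state())"
```

```text
time: 0.77
position: [0.4028, -0.5177, 0.2307]
orientation: [[0.418, 0.908, -0.001], [0.908, -0.418, 0.001], [0.0, -0.001, -1.0]]
contact_force: [0.4, 0.5, -0.2]
gripper_width: 0.0318
{'time': 0.7667, 'q': array([-9.27682967e-01,  4.69584469e-01,  1.55655416e+00, -6.01420290e-05,
        1.11653798e+00, -4.96528328e-01]), 'joint_vel': array([-0.02231278, -0.00383524,  0.0064606 , -0.00265329, -0.00057384,
        0.1411688 ]), 'joint_torque': array([ 9.19919964e-01, -5.91178608e+01, -2.90213048e+01,  4.08343063e-02,
       -1.07680066e-02, -1.19287010e+00]), 'position': array([ 0.40284447, -0.51774361,  0.23070028]), 'orientation': array([[ 4.17896213e-01,  9.08494510e-01, -6.93283434e-04],
       [ 9.08494654e-01, -4.17895641e-01,  8.35007044e-04],
       [ 4.68879190e-04, -9.78790575e-04, -9.99999411e-01]]), 'contact_force': array([ 0.35967596,  0.46961489, -0.22905938]), 'moment': array([-0.01027565,  0.04161398, -0.07083235]), 'gripper_width': 0.03184875184965093}
```

Bay centre is about (0.535, 0.264), yawed about -0.145 rad. The paper reaches x = 0.43 for y between 0 and 0.1. B and C will go through the corridor at x ≈ 0.478, and A will pass beyond the jar.

```bash
python3 -m crank '[[-0.25,[0.2,0,0],[0,0,-0.15]],[-0.25,[0.4,0,0],[0,0,-0.3]],[-0.25,[0.6,0,0],[0,0,-0.45]],[-0.25,[0.8,0,0],[0,0,-0.549]],[-0.25,[1,0,0],[0,0,-0.549]],[-0.25,[1,0,0],[0,0,-0.549]]]'
```

```text
time: 1.27
position: [0.488, -0.3319, 0.2311]
orientation: [[0.004, 1.0, -0.0], [1.0, -0.004, 0.003], [0.003, -0.0, -1.0]]
contact_force: [0.2, 0.5, -0.4]
gripper_width: 0.032
```

```bash
python3 -m crank '[[-0.25,[0.2,0.15,0],[0,0,0]],[-0.25,[0.4,0.3,0.15],[0,0,0]],[-0.25,[0.6,0.45,0.3],[0,0,0]],[-0.25,[0.8,0.6,0.45],[0,0,0]],[-0.25,[1,0.74,0.65],[0,0,0]],[-0.25,[1,0.74,0.65],[0,0,0]],[-0.25,[1,0.74,0.65],[0,0,0]]]'; python3 -m crank '[[-0.25,[0,0,0.15],[0,0,0]],[-0.25,[0,0,0.28],[0,0,0]],[-0.25,[0,0,0.38],[0,0,0]],[-0.25,[0,0,0.43],[0,0,0]],[-0.25,[0,0,0.46],[0,0,0]],[-0.25,[0,0,0.46],[0,0,0]]]'
python3 - <<'E'
from h import *
p,d=vision.camera("side");cv2.imwrite("pics/s1.png",cv2.resize(p[120:300,220:440,::-1],None,fx=3,fy=3))
E
```

```text
time: 1.85
position: [0.6358, -0.1367, 0.0997]
orientation: [[0.008, 1.0, -0.001], [1.0, -0.008, 0.0], [0.0, -0.001, -1.0]]
contact_force: [0.5, -0.0, 0.1]
gripper_width: 0.0321
time: 2.35
position: [0.6347, -0.1384, 0.0084]
orientation: [[0.006, 1.0, -0.002], [1.0, -0.006, 0.0], [0.0, -0.002, -1.0]]
contact_force: [-0.4, 0.2, 0.2]
gripper_width: 0.0324
```

View pics/s1.png

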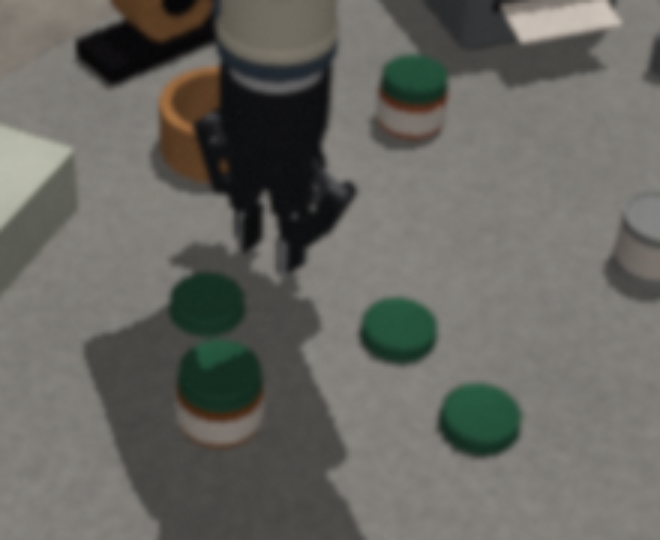

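The shut-down fingers are at about (270,265) in the crop, directly behind lid A at (207,303). The gripper knuckles bulge outwards higher up, around (345,190), so I'll measure the outboard profile before passing the jar.

Run:
```python
from h import *
p,d=vision.camera("side");P=cloud("side",d)
t=np.array([.6347,-.1384])
k=(abs(P[...,0]-t[0])<.09)&(abs(P[...,1]-t[1])<.05)&(p.max(-1)<90)
q=P[k]
for z in np.arange(.005,.16,.01):
    s=q[abs(q[:,2]-z)<.005]
    if len(s)>2: print(z.round(3),len(s),(np.percentile(s[:,:2],3,axis=0)-t).round(3),(np.percentile(s[:,:2],97,axis=0)-t).round(3))
```

```text
0.005 214 [-0.066  0.002] [0.054 0.047]
0.015 89 [-0.024 -0.023] [0.049 0.05 ]
0.025 64 [-0.029 -0.009] [0.028 0.013]
0.035 67 [-0.03  -0.008] [0.028 0.012]
0.045 60 [-0.029 -0.009] [0.022 0.012]
0.055 90 [-0.042 -0.008] [0.043 0.014]
0.065 134 [-0.049 -0.009] [0.049 0.015]
0.075 124 [-0.055 -0.012] [0.051 0.018]
0.085 161 [-0.058 -0.01 ] [0.054 0.018]
0.095 131 [-0.062 -0.002] [0.059 0.019]
0.105 210 [-0.066 -0.007] [0.06 0.02]
0.115 203 [-0.062 -0.005] [0.061 0.021]
0.125 58 [-0.041 -0.006] [-0.019  0.013]
0.135 48 [-0.038 -0.006] [-0.006  0.036]
0.145 149 [-0.038 -0.01 ] [0.017 0.038]
0.155 142 [-0.037 -0.008] [0.021 0.038]
```

```bash
python3 -m crank '[[-0.25,[0.04,0.01,0.02],[0,0,0]],[-0.25,[0.1,0.02,0.02],[0,0,0]],[-0.25,[0.16,0.02,0.02],[0,0,0]],[-0.25,[0.22,0.02,0.02],[0,0,0]],[-0.25,[0.29,0.02,0.02],[0,0,0]],[-0.25,[0.36,0.02,0.02],[0,0,0]],[-0.25,[0.4,0.02,0.02],[0,0,0]],[-0.25,[0.4,0.02,0.02],[0,0,0]]]'
python3 - <<'E'
from h import *
p,d=vision.camera("side");greens("side",p,d);cv2.imwrite("pics/s2.png",cv2.resize(p[120:300,220:440,::-1],None,fx=3,fy=3))
E
```

```text
time: 3.12
position: [0.6396, -0.0554, 0.0054]
orientation: [[0.002, 1.0, -0.0], [1.0, -0.002, 0.0], [0.0, -0.0, -1.0]]
contact_force: [0.4, -0.6, 0.8]
gripper_width: 0.0323
side [358. 146.] 231 xyz [ 0.6636 -0.3499] 0.0507 size [0.049 0.049]
side [107. 191.] 531 xyz [0.8971 0.195 ] 0.1152 size [0.062 0.06 ]
side [ 72. 211.] 582 xyz [0.896  0.2784] 0.1151 size [0.061 0.06 ]
side [ 35. 233.] 628 xyz [0.8962 0.3622] 0.115 size [0.061 0.059]
side [352. 230.] 363 xyz [ 0.5177 -0.1446] 0.0131 size [0.049 0.048]
side [282. 240.] 838 xyz [ 5.594e-01 -4.000e-04] 0.0492 size [0.055 0.051]
side [  5. 254.] 275 xyz [0.8918 0.4332] 0.1148 size [0.055 0.036]
side [380. 259.] 432 xyz [ 0.4269 -0.1165] 0.0138 size [0.05  0.051]
side [  6. 411.] 261 xyz [0.5864 0.5654] 0.1201 size [0.04  0.024]
```

View pics/s2.png

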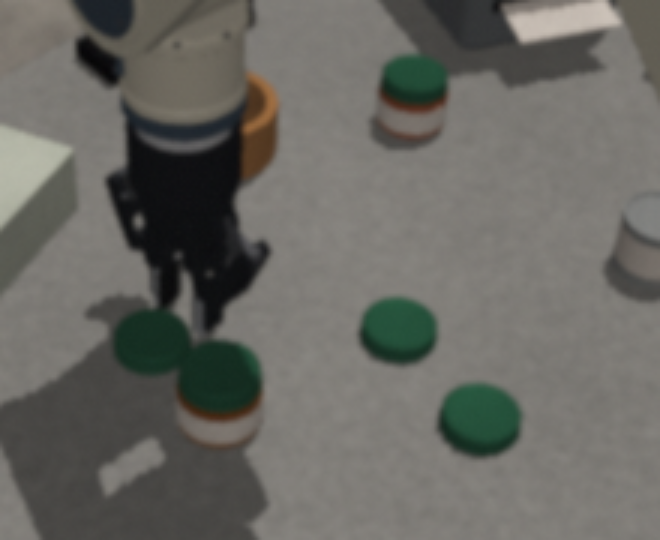

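Lid A sits in the fingertips at crop (152,342), clear of the jar at (220,385). I'll continue past the jar, then go diagonally into the bay.

```bash
python3 -m crank '[[-0.25,[0.06,0,0],[0,0,0]],[-0.25,[0.13,0,0],[0,0,0]],[-0.25,[0.2,0,0],[0,0,0]],[-0.25,[0.27,0,0],[0,0,0]],[-0.25,[0.34,0,0],[0,0,0]],[-0.25,[0.41,0,0],[0,0,0]],[-0.25,[0.46,0,0],[0,0,0]],[-0.25,[0.46,0,0],[0,0,0]]]'; python3 -m crank '[[-0.25,[0.06,-0.025,0],[0,0,0]],[-0.25,[0.12,-0.05,0],[0,0,0]],[-0.25,[0.18,-0.075,0],[0,0,0]],[-0.25,[0.24,-0.1,0],[0,0,0]],[-0.25,[0.3,-0.125,0],[0,0,0]],[-0.25,[0.36,-0.15,0],[0,0,0]],[-0.25,[0.42,-0.175,0],[0,0,0]],[-0.25,[0.45,-0.19,0],[0,0,0]]]'
python3 - <<'E'
from h import *
p,d=vision.camera("side");cv2.imwrite("pics/s3.png",cv2.resize(p[150:420,100:400,::-1],None,fx=2,fy=2));greens("side",p,d)
E
```

```text
time: 3.83
position: [0.6401, 0.0366, 0.0053]
orientation: [[0.002, 1.0, 0.0], [1.0, -0.002, 0.0], [0.0, 0.0, -1.0]]
contact_force: [-0.1, 0.0, 0.1]
gripper_width: 0.0319
time: 4.5
position: [0.6017, 0.1261, 0.0053]
orientation: [[0.003, 1.0, -0.0], [1.0, -0.003, 0.0], [0.0, -0.0, -1.0]]
contact_force: [0.4, 0.6, 0.5]
gripper_width: 0.032
side [358. 146.] 232 xyz [ 0.6648 -0.3513] 0.0506 size [0.05 0.05]
side [107. 191.] 535 xyz [0.897  0.1951] 0.1152 size [0.064 0.06 ]
side [ 72. 211.] 581 xyz [0.8958 0.2783] 0.1149 size [0.061 0.06 ]
side [ 35. 233.] 635 xyz [0.896  0.3622] 0.1151 size [0.063 0.059]
side [352. 230.] 359 xyz [ 0.5173 -0.1442] 0.013 size [0.05  0.048]
side [293. 245.] 447 xyz [ 0.5569 -0.001 ] 0.05 size [0.052 0.05 ]
side [  5. 254.] 275 xyz [0.8909 0.4327] 0.1146 size [0.054 0.035]
side [380. 259.] 430 xyz [ 0.4275 -0.1166] 0.0137 size [0.05 0.05]
side [217. 293.] 511 xyz [0.5986 0.1636] 0.0138 size [0.051 0.049]
side [  6. 411.] 262 xyz [0.5865 0.5654] 0.12 size [0.039 0.024]
```

View pics/s3.png

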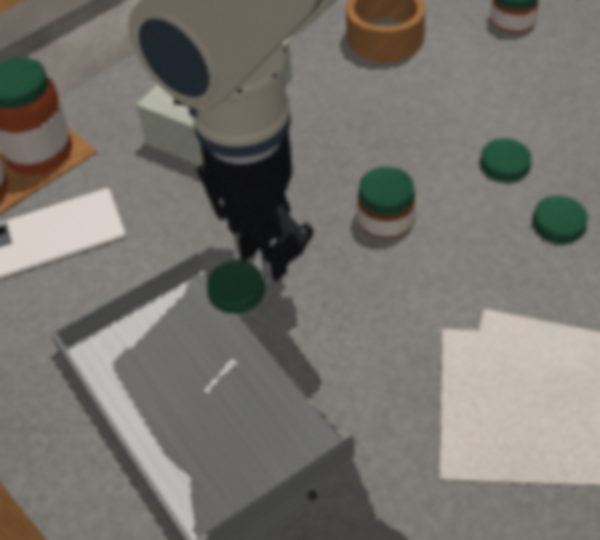

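Lid A is at the mouth, at about (0.599, 0.164), crop (236,287), inside the side wall. I'll push it in, back off, lift, and go to lid B.

```bash
python3 -m crank '[[-0.25,[0.06,0,0],[0,0,0]],[-0.25,[0.12,0.005,0],[0,0,0]],[-0.25,[0.19,0.01,0],[0,0,0]],[-0.25,[0.26,0.015,0],[0,0,0]],[-0.25,[0.33,0.02,0],[0,0,0]],[-0.25,[0.4,0.025,0],[0,0,0]],[-0.25,[0.44,0.03,0],[0,0,0]],[-0.25,[0.46,0.03,0],[0,0,0]]]'; python3 -m crank '[[-0.25,[-0.05,0,0],[0,0,0]],[-0.25,[-0.15,0,0],[0,0,0]],[-0.25,[-0.2,0,-0.15],[0,0,0]],[-0.25,[-0.3,0,-0.35],[0,0,0]],[-0.25,[-0.45,-0.1,-0.5],[0,0,0]],[-0.25,[-0.6,-0.2,-0.5],[0,0,0]],[-0.25,[-0.8,-0.3,-0.5],[0,0,0]],[-0.25,[-1,-0.43,-0.5],[0,0,0]]]';  python3 -m crank '[[-0.25,[-0.2,0,0],[0,0,0]],[-0.25,[-0.4,0,0],[0,0,0]],[-0.25,[-0.6,0,0],[0,0,0]],[-0.25,[-0.8,0,0],[0,0,0]],[-0.25,[-1,0,0],[0,0,0]],[-0.25,[-1,0,0],[0,0,0]],[-0.25,[-1,0,0],[0,0,0]]]'
```

```text
time: 5.22
position: [0.6092, 0.218, 0.0054]
orientation: [[0.003, 1.0, 0.001], [1.0, -0.003, 0.0], [0.0, 0.001, -1.0]]
contact_force: [0.2, 0.9, -0.2]
gripper_width: 0.0321
time: 5.88
position: [0.5268, 0.0224, 0.1064]
orientation: [[0.005, 1.0, 0.002], [1.0, -0.005, -0.0], [-0.0, 0.002, -1.0]]
contact_force: [0.1, -0.9, -0.4]
gripper_width: 0.0319
time: 6.47
position: [0.5255, -0.1782, 0.1053]
orientation: [[0.009, 1.0, -0.0], [1.0, -0.009, -0.0], [-0.0, -0.0, -1.0]]
contact_force: [-0.5, 0.6, 0.4]
gripper_width: 0.0322
```

```bash
python3 -m crank '[[-0.25,[-0.13,-0.02,0],[0,0,0]],[-0.25,[-0.13,-0.02,0.15],[0,0,0]],[-0.25,[-0.13,-0.02,0.3],[0,0,0]],[-0.25,[-0.13,-0.02,0.42],[0,0,0]],[-0.25,[-0.13,-0.02,0.5],[0,0,0]],[-0.25,[-0.13,-0.02,0.5],[0,0,0]],[-0.25,[-0.13,-0.02,0.5],[0,0,0]]]'; python3 -m crank '[[-0.25,[0.05,0,0],[0,0,0]],[-0.25,[0.11,0,0],[0,0,0]],[-0.25,[0.18,-0.03,0],[0,0,0]],[-0.25,[0.25,-0.06,0],[0,0,0]],[-0.25,[0.32,-0.09,0],[0,0,0]],[-0.25,[0.39,-0.12,0],[0,0,0]],[-0.25,[0.46,-0.15,0],[0,0,0]],[-0.25,[0.53,-0.18,0],[0,0,0]]]';  python3 - <<'E'
from h import *
p,d=vision.camera("side");greens("side",p,d,300);cv2.imwrite("pics/s4.png",p[...,::-1])
E
```

```text
time: 7.05
position: [0.5213, -0.2001, 0.0047]
orientation: [[0.003, 1.0, -0.003], [1.0, -0.003, 0.001], [0.001, -0.003, -1.0]]
contact_force: [-0.4, -0.0, 0.2]
gripper_width: 0.0321
time: 7.72
position: [0.486, -0.0935, 0.0055]
orientation: [[0.004, 1.0, -0.0], [1.0, -0.004, 0.0], [0.0, -0.0, -1.0]]
contact_force: [0.8, 0.5, 1.2]
gripper_width: 0.032
side [107. 191.] 534 xyz [0.8971 0.1952] 0.1151 size [0.063 0.059]
side [ 72. 211.] 579 xyz [0.8956 0.2784] 0.1152 size [0.062 0.06 ]
side [ 35. 233.] 634 xyz [0.8956 0.3622] 0.115 size [0.062 0.059]
side [293. 245.] 446 xyz [ 0.5564 -0.001 ] 0.0501 size [0.05  0.049]
side [380. 259.] 430 xyz [ 0.4267 -0.1177] 0.0138 size [0.048 0.052]
side [339. 261.] 433 xyz [ 0.4844 -0.0562] 0.013 size [0.051 0.051]
side [176. 320.] 545 xyz [0.606  0.2548] 0.0136 size [0.049 0.05 ]
```

View pics/s4.png

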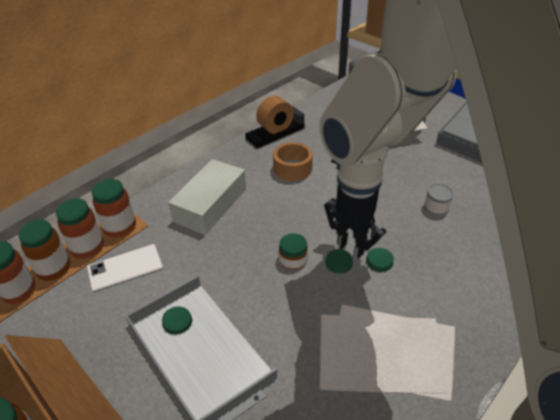

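Lid A lies in the bay at (0.606, 0.255), pixel (176,320). Lid B is in the fingertips at (339,261), and C at (380,259) is untouched. Now B through the corridor and in.

```bash
python3 -m crank '[[-0.25,[0.06,0,0],[0,0,0]],[-0.25,[0.13,-0.02,0],[0,0,0]],[-0.25,[0.2,-0.05,0],[0,0,0]],[-0.25,[0.27,-0.05,0],[0,0,0]],[-0.25,[0.34,-0.05,0],[0,0,0]],[-0.25,[0.41,-0.05,0],[0,0,0]],[-0.25,[0.48,-0.05,0],[0,0,0]],[-0.25,[0.5,-0.05,0],[0,0,0]]]'; python3 -m crank '[[-0.25,[0.07,0,0],[0,0,0]],[-0.25,[0.14,0,0],[0,0,0]],[-0.25,[0.2,0,0],[0,0,0]],[-0.25,[0.27,0.02,0],[0,0,0]],[-0.25,[0.34,0.04,0],[0,0,0]],[-0.25,[0.41,0.06,0],[0,0,0]],[-0.25,[0.48,0.08,0],[0,0,0]],[-0.25,[0.54,0.1,0],[0,0,0]]]';  python3 - <<'E'
from h import *
p,d=vision.camera("side");greens("side",p,d,300);cv2.imwrite("pics/s5.png",p[...,::-1])
E
```

```text
time: 8.43
position: [0.4773, 0.0067, 0.0053]
orientation: [[0.003, 1.0, 0.0], [1.0, -0.003, 0.0], [0.0, 0.0, -1.0]]
contact_force: [0.1, -0.2, 0.1]
gripper_width: 0.0317
time: 9.1
position: [0.498, 0.1137, 0.0053]
orientation: [[0.004, 1.0, 0.0], [1.0, -0.004, 0.0], [0.0, 0.0, -1.0]]
contact_force: [-0.5, -0.6, 0.7]
gripper_width: 0.0323
side [107. 191.] 535 xyz [0.8968 0.1952] 0.1152 size [0.063 0.06 ]
side [ 72. 211.] 584 xyz [0.8957 0.2788] 0.1152 size [0.061 0.06 ]
side [ 35. 233.] 633 xyz [0.8949 0.3622] 0.1151 size [0.061 0.06 ]
side [380. 259.] 430 xyz [ 0.427  -0.1156] 0.0138 size [0.05 0.05]
side [177. 320.] 547 xyz [0.6067 0.2548] 0.0135 size [0.05 0.05]
side [261. 321.] 597 xyz [0.4948 0.1507] 0.0135 size [0.051 0.051]
```

```bash
python3 -m crank '[[-0.25,[0.07,0.025,0],[0,0,0]],[-0.25,[0.14,0.05,0],[0,0,0]],[-0.25,[0.21,0.075,0],[0,0,0]],[-0.25,[0.28,0.1,0],[0,0,0]],[-0.25,[0.35,0.125,0],[0,0,0]],[-0.25,[0.42,0.15,0],[0,0,0]],[-0.25,[0.49,0.17,0],[0,0,0]],[-0.25,[0.54,0.17,0],[0,0,0]]]'; python3 -m crank '[[-0.25,[-0.05,0,0],[0,0,0]],[-0.25,[-0.15,0,0],[0,0,0]],[-0.25,[-0.2,0,-0.15],[0,0,0]],[-0.25,[-0.3,0,-0.35],[0,0,0]],[-0.25,[-0.45,-0.1,-0.5],[0,0,0]],[-0.25,[-0.6,-0.2,-0.5],[0,0,0]],[-0.25,[-0.8,-0.35,-0.5],[0,0,0]],[-0.25,[-1,-0.5,-0.5],[0,0,0]]]';  python3 -m crank '[[-0.25,[-0.2,-0.04,0],[0,0,0]],[-0.25,[-0.4,-0.04,0],[0,0,0]],[-0.25,[-0.6,-0.04,0],[0,0,0]],[-0.25,[-0.8,-0.04,0],[0,0,0]],[-0.25,[-1,-0.04,0],[0,0,0]],[-0.25,[-1,-0.04,0],[0,0,0]],[-0.25,[-1,-0.04,0],[0,0,0]]]'
python3 - <<'E'
from h import *
p,d=vision.camera("side");greens("side",p,d,300)
E
```

```text
time: 9.82
position: [0.5334, 0.2228, 0.0055]
orientation: [[0.004, 1.0, 0.001], [1.0, -0.004, 0.001], [0.001, 0.001, -1.0]]
contact_force: [0.1, -0.3, 0.4]
gripper_width: 0.032
time: 10.48
position: [0.4406, 0.0336, 0.1061]
orientation: [[0.004, 1.0, 0.002], [1.0, -0.004, -0.0], [-0.0, 0.002, -1.0]]
contact_force: [0.4, -0.2, -0.1]
gripper_width: 0.0323
time: 11.07
position: [0.4322, -0.1671, 0.1053]
orientation: [[0.009, 1.0, -0.0], [1.0, -0.009, -0.0], [-0.0, -0.0, -1.0]]
contact_force: [0.2, 0.3, 0.5]
gripper_width: 0.0323
side [107. 191.] 533 xyz [0.8974 0.1951] 0.1152 size [0.063 0.062]
side [ 72. 211.] 583 xyz [0.8964 0.2788] 0.115 size [0.061 0.061]
side [ 35. 233.] 631 xyz [0.8955 0.3621] 0.115 size [0.06  0.059]
side [293. 245.] 447 xyz [ 0.5566 -0.0006] 0.0502 size [0.051 0.051]
side [380. 260.] 429 xyz [ 0.4272 -0.1167] 0.0137 size [0.049 0.05 ]
side [176. 320.] 546 xyz [0.6055 0.2547] 0.0135 size [0.049 0.051]
side [200. 348.] 621 xyz [0.531  0.2604] 0.0136 size [0.051 0.05 ]
```

```bash
python3 -m crank '[[-0.25,[-0.08,-0.03,0],[0,0,0]],[-0.25,[-0.08,-0.03,0.15],[0,0,0]],[-0.25,[-0.08,-0.03,0.3],[0,0,0]],[-0.25,[-0.08,-0.03,0.42],[0,0,0]],[-0.25,[-0.08,-0.03,0.5],[0,0,0]],[-0.25,[-0.08,-0.03,0.5],[0,0,0]],[-0.25,[-0.08,-0.03,0.5],[0,0,0]]]'; python3 -m crank '[[-0.25,[0.06,0,0],[0,0,0]],[-0.25,[0.13,0,0],[0,0,0]],[-0.25,[0.2,0.03,0],[0,0,0]],[-0.25,[0.27,0.06,0],[0,0,0]],[-0.25,[0.34,0.09,0],[0,0,0]],[-0.25,[0.41,0.12,0],[0,0,0]],[-0.25,[0.48,0.15,0],[0,0,0]],[-0.25,[0.55,0.18,0],[0,0,0]]]';  python3 - <<'E'
from h import *
p,d=vision.camera("side");greens("side",p,d,300)
E
```

```text
time: 11.7
position: [0.426, -0.1794, 0.0048]
orientation: [[0.003, 1.0, -0.003], [1.0, -0.003, 0.001], [0.001, -0.003, -1.0]]
contact_force: [0.3, -0.5, -0.1]
gripper_width: 0.0321
time: 12.37
position: [0.4641, -0.0695, 0.0069]
orientation: [[0.004, 1.0, 0.002], [1.0, -0.004, -0.0], [-0.0, 0.002, -1.0]]
contact_force: [-0.4, 0.4, 0.3]
gripper_width: 0.032
side [107. 191.] 533 xyz [0.8977 0.1951] 0.1151 size [0.062 0.06 ]
side [ 72. 211.] 582 xyz [0.8957 0.2788] 0.1151 size [0.063 0.06 ]
side [ 35. 233.] 631 xyz [0.8953 0.3621] 0.1151 size [0.062 0.059]
side [293. 245.] 447 xyz [ 0.5577 -0.0007] 0.0501 size [0.051 0.049]
side [340. 274.] 464 xyz [ 0.462  -0.0326] 0.0137 size [0.049 0.048]
side [176. 320.] 547 xyz [0.6055 0.2551] 0.0137 size [0.049 0.05 ]
side [200. 348.] 620 xyz [0.5308 0.2607] 0.0135 size [0.05 0.05]
```

```bash
python3 -m crank '[[-0.25,[0.06,0.02,0.005],[0,0,0]],[-0.25,[0.13,0.045,0.008],[0,0,0]],[-0.25,[0.2,0.06,0.008],[0,0,0]],[-0.25,[0.27,0.06,0.008],[0,0,0]],[-0.25,[0.34,0.06,0.008],[0,0,0]],[-0.25,[0.41,0.06,0.008],[0,0,0]],[-0.25,[0.48,0.06,0.008],[0,0,0]],[-0.25,[0.55,0.06,0.008],[0,0,0]]]'; python3 -m crank '[[-0.25,[0.07,0,0],[0,0,0]],[-0.25,[0.14,0,0],[0,0,0]],[-0.25,[0.21,-0.01,0],[0,0,0]],[-0.25,[0.28,-0.02,0],[0,0,0]],[-0.25,[0.35,-0.03,0],[0,0,0]],[-0.25,[0.42,-0.04,0],[0,0,0]],[-0.25,[0.49,-0.05,0],[0,0,0]],[-0.25,[0.53,-0.06,0],[0,0,0]]]';  python3 - <<'E'
from h import *
p,d=vision.camera("side");greens("side",p,d,300);cv2.imwrite("pics/s6.png",p[...,::-1])
E
```

```text
time: 13.08
position: [0.4759, 0.0402, 0.0051]
orientation: [[0.004, 1.0, 0.002], [1.0, -0.004, 0.0], [0.0, 0.002, -1.0]]
contact_force: [0.5, 0.4, 0.6]
gripper_width: 0.032
time: 13.75
position: [0.4644, 0.1467, 0.0051]
orientation: [[0.003, 1.0, 0.002], [1.0, -0.003, 0.001], [0.001, 0.002, -1.0]]
contact_force: [-0.3, 0.2, 0.4]
gripper_width: 0.032
side [107. 191.] 537 xyz [0.8969 0.1947] 0.1152 size [0.062 0.062]
side [ 72. 211.] 580 xyz [0.8952 0.2791] 0.1152 size [0.062 0.06 ]
side [ 35. 233.] 630 xyz [0.8955 0.3622] 0.115 size [0.061 0.059]
side [176. 320.] 542 xyz [0.6062 0.2554] 0.0136 size [0.049 0.049]
side [261. 344.] 637 xyz [0.4616 0.1833] 0.0136 size [0.051 0.05 ]
side [200. 348.] 624 xyz [0.5307 0.2607] 0.0135 size [0.049 0.05 ]
```

View pics/s6.png

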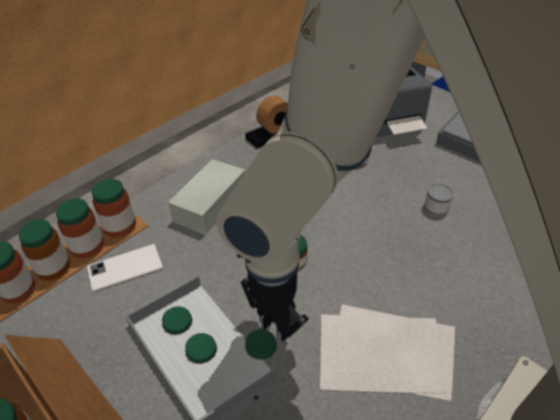

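Lids A (177,320) and B (201,347) are in the bay, and C at (261,344) is at the mouth, clear of the wall end. Final push, then retreat.

```bash
python3 -m crank '[[-0.25,[0.06,0,0],[0,0,0]],[-0.25,[0.12,0,0],[0,0,0]],[-0.25,[0.18,0,0],[0,0,0]],[-0.25,[0.24,0,0],[0,0,0]],[-0.25,[0.3,0,0],[0,0,0]],[-0.25,[0.36,0,0],[0,0,0]],[-0.25,[0.41,0,0],[0,0,0]],[-0.25,[0.43,0,0],[0,0,0]]]'; python3 -m crank '[[-0.25,[-0.05,0,0],[0,0,0]],[-0.25,[-0.15,0,0],[0,0,0]],[-0.25,[-0.2,0,-0.15],[0,0,0]],[-0.25,[-0.3,0,-0.35],[0,0,0]],[-0.25,[-0.45,-0.1,-0.5],[0,0,0]],[-0.25,[-0.6,-0.1,-0.7],[0,0,0]],[-0.25,[-0.8,-0.1,-0.8],[0,0,0]],[-0.25,[-1,-0.1,-0.8],[0,0,0]]]';  python3 -m crank '[[-0.25,[-0.2,0,0],[0,0,0]],[-0.25,[-0.4,0,0],[0,0,0]],[-0.25,[-0.6,0,0],[0,0,0]],[-0.25,[-0.8,0,0],[0,0,0]],[-0.25,[-1,0,0],[0,0,0]],[-0.25,[-1,0,0],[0,0,0]],[-0.25,[-1,0,0],[0,0,0]],[-0.25,[-1,0,0],[0,0,0]]]'
python3 - <<'E'
from h import *
for n in("side","top"):
    p,d=vision.camera(n);greens(n,p,d,200);cv2.imwrite(f"pics/{n}7.png",p[...,::-1])
E
```

```text
time: 14.47
position: [0.4648, 0.2326, 0.0037]
orientation: [[0.003, 1.0, 0.001], [1.0, -0.003, 0.0], [0.0, 0.001, -1.0]]
contact_force: [0.1, -0.1, -0.3]
gripper_width: 0.0321
time: 15.13
position: [0.4448, 0.0434, 0.1646]
orientation: [[0.003, 1.0, 0.005], [1.0, -0.003, 0.0], [0.0, 0.005, -1.0]]
contact_force: [1.9, -0.1, -0.4]
gripper_width: 0.0321
time: 15.8
position: [0.4419, -0.1557, 0.161]
orientation: [[0.006, 1.0, -0.001], [1.0, -0.006, 0.001], [0.001, -0.001, -1.0]]
contact_force: [0.9, 0.7, -0.8]
gripper_width: 0.0321
side [358. 146.] 230 xyz [ 0.6634 -0.3509] 0.0504 size [0.047 0.053]
side [107. 191.] 531 xyz [0.8966 0.1946] 0.1152 size [0.063 0.06 ]
side [ 72. 211.] 583 xyz [0.8959 0.2785] 0.1151 size [0.061 0.061]
side [ 35. 233.] 632 xyz [0.8954 0.3621] 0.1151 size [0.061 0.059]
side [293. 245.] 450 xyz [ 0.5566 -0.0009] 0.0501 size [0.05  0.052]
side [  5. 254.] 276 xyz [0.8907 0.4327] 0.1147 size [0.054 0.035]
side [176. 320.] 546 xyz [0.6055 0.2545] 0.0136 size [0.049 0.051]
side [200. 348.] 623 xyz [0.5306 0.2607] 0.0135 size [0.05 0.05]
side [223. 376.] 697 xyz [0.462  0.2686] 0.0135 size [0.05 0.05]
side [  6. 411.] 259 xyz [0.5865 0.5652] 0.12 size [0.041 0.024]
top [21. 73.] 1112 xyz [0.8981 0.446 ] 0.1166 size [0.062 0.065]
top [68. 71.] 904 xyz [0.8986 0.3615] 0.1168 size [0.062 0.064]
top [112.  71.] 868 xyz [0.8976 0.2768] 0.1169 size [0.061 0.063]
top [155.  70.] 837 xyz [0.8978 0.1928] 0.1164 size [0.063 0.062]
top [424. 184.] 485 xyz [ 0.667  -0.3496] 0.0509 size [0.049 0.051]
top [141. 220.] 439 xyz [0.6095 0.2522] 0.015 size [0.048 0.05 ]
top [259. 240.] 488 xyz [ 0.5597 -0.0017] 0.0517 size [0.05  0.052]
top [139. 255.] 443 xyz [0.5339 0.2583] 0.0148 size [0.049 0.049]
top [135. 288.] 460 xyz [0.4663 0.2673] 0.0147 size [0.049 0.05 ]
```

View pics/top7.png

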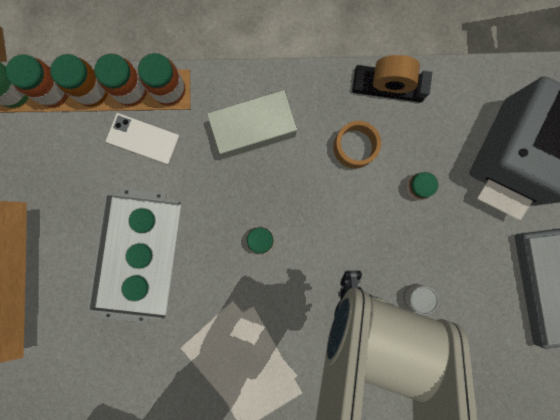

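The top view shows all three lids lying flat in the bay at (141,220), (139,255) and (135,288). The jars, can, tape roll, carton and papers are where they were, and the arm is clear.

```bash
python3 -c "
from workcell import order
print(order.finish_job())"
```

```text
the job is handed in; nothing more can be done
None
```

All three loose lids are inside the bay, and I handed the job in at about 16 s of the 69 s allowed. I cradled each lid between the half-open fingertips and slid it flat along the table. Lid A went round the far side of the jar; B and C went between the jar and the papers.

**Lids:** The last pictures put them at about (0.607, 0.254), (0.532, 0.260) and (0.464, 0.268), all flat with their tops at about 14 mm. Each is at least 14 mm from the nearest wall and well inside the mouth. The two cameras agreed to about 4 mm.

**Other things:** Both jars measured within about 2 mm of where they started. The can, tape roll, carton and papers look unmoved in the pictures, but I did not measure them again.

**Robot:** The force readings at the end of each move stayed under about 2 N. The arm was clear of everything when I handed in. No check failed.

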